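# Snap the food box lid shut all round

### The arm

A 7-joint arm with a two-finger parallel gripper is mounted at the origin on a cart in front of the work surface, level with it; the furniture and walls round the work are solid. World frame = base frame: x ahead of the robot, y to its left, z up, the work surface at z = 0. Lengths are in m, angles in rad, forces in N, time in s.
With the tool pointing down it reaches from about 0.4 to 0.875 m from the base axis. Payload 19.3 kg.
Tool frame: the origin (TCP) lies midway between the tips of the shut fingers; the grasp point (between the pads) lies 19 mm behind it; z points along the fingers, y is the direction in which the jaws open and shut (so a half turn about z gives the same grasp; the last joint's range is limited). The gripper opens to 85 mm and grips with 20 to 120 N. Pads are 22 mm wide; open, the fingers measure 114 mm over their backs; the gripper's body (76 mm by 85 mm) begins 54 mm behind the grasp point. The pads swing forward as they close: fully open they stand 13 mm farther back than shut.
Start: joints at [1.05, 0.521, -0.036, 1.599, 0.021, 1.021, -0.113], TCP at [0.272, -0.563, 0.231] pointing down, gripper open.
Joint ranges: [-2.91, 2.91], [-0.3, 2.13], [-1.5, 1.42], [0.17, 2.43], [-1.26, 4.41], [0.16, 1.93], [-2.52, 2.52]. Speed limits (rad/s): [1.89, 1.89, 2.39, 2.39, 3.01, 3.01, 3.01].

### API

Orientations are given as [roll, pitch, yaw] about the fixed x, y, z axes, in that order (R = Rz(yaw) Ry(pitch) Rx(roll)).
In Python, from workcell import bot gives the robot as it stands.
- The arm moves only by the tool servo_tool, never from a script. Its argument "plan" is a list of rows, each a list of 5 numbers: the shift along the world's x, y, z in mm, then the turn about the world's z in rad, then the gripper's target within -1 to 1 (shut at 1, half-way at 0, fully open at -1). In form: [[tx, ty, tz, yaw, jaw], ...]. A call has exactly 10 rows; each row is the pose to reach, as a shift and turn from the pose commanded when the call began; what a row does not reach only later rows make up. A row lasts 1/12 s, in which the tool goes at most 41.7 mm and 7.16 degrees, less where a joint would pass 70% of its speed; a pose out of reach is approached as far as the arm can. A call with a gripper value outside its range is refused whole. The fingers move at their own pace and stop on an object; "squeeze" is the grip in N (left out, the last holds). Time passes only in rows, so rows that repeat a pose let the fingers close, or fill a call up. It gives the time, the measured TCP pose, the force and the opening at its end, in the units of the state.
- bot.observe(): the state, without advancing time (a new reading comes with each control period).
- bot.grab_frame(name): name is "side" or "top"; returns the picture (480x640x3 uint8, blue, green, red); there is no depth.
- bot.calibration(name): a dict with "fx", "fy", "cx", "cy" (pixels), "T" (4x4, takes a point from camera to world coordinates). Camera axes: x right, y down, z forward; pixel columns grow to the right and rows downward; lengths in m; the calibration is good to about 2 mm. A picture is of the moment at which its call begins. calibration takes no time and is no camera call.
- bot.job_done(): hands the job in, once; it reports no verdict.
The state is a dict: "clock": time; "qpos": joint angles; "qd": joint speeds; "joint_efforts": joint torques, N m; "position": TCP position; "tool_rot": TCP orientation; "force": force on the tool from outside, world axes, zero at the start; "moment": the same for the moment, N m; "grip_width": finger opening in m.
Only numpy, scipy, OpenCV 4.12 (cv2) and the standard library are available. Lean on these libraries where they do the work, as an engineer would, in place of code of your own. Each camera call takes 0.05 s, during which the arm holds its last target.

### The job

The lid of the food box is on, but some of the six hinged sections round its rim still stand up. With the fingertips, press each raised section down until it clicks, so that the whole rim lies flush; nothing is to be lifted or carried. Leave the box standing where it is and the things around it alone, and finish clear of everything.

Things in the scene. Friction and masses are not known exactly. Their poses are not given: they have to be found in the camera images.
- food_box: food box, loose, 0.9 kg: opaque white tub, grey lid 130 mm along its own x, 190 mm along its own y. Origin: centre of the underside, on the worktop; z up; at yaw 0 (it is turned up to 0.6 rad either way) x points away from the robot, y to its left. Between four fixed 27 mm corners, tops 66 mm up, the lid's rim has six hinged sections, two on each long side, one on each short side.
- lid_centre (a point): middle of the lid, on top of its sunk panel, 64 mm above the worktop. All six sections are alike: 28 mm deep, 7 mm thick, hinged along the inner edge 64 mm up. Shut, the top lies level 66 mm up, flush with the corners. Popped open, the outer edge stands 10 mm higher. About 9 N near the outer edge moves one; it springs back if let go before half way, and past it clicks and stays shut.
- near_left (a joint): rim section on left half of the near long side of the lid (64 mm long): angle above shut, rad; 0 = shut and flush, 0.35 = popped open; it rests only at one of these two, dividing at 0.17
- near_right (a joint): rim section on right half of the near long side of the lid (64 mm long): angle above shut, rad; 0 = shut and flush, 0.35 = popped open; it rests only at one of these two, dividing at 0.17
- far_left (a joint): rim section on left half of the far long side of the lid (64 mm long): angle above shut, rad; 0 = shut and flush, 0.35 = popped open; it rests only at one of these two, dividing at 0.17
- far_right (a joint): rim section on right half of the far long side of the lid (64 mm long): angle above shut, rad; 0 = shut and flush, 0.35 = popped open; it rests only at one of these two, dividing at 0.17
- left_end (a joint): rim section on the left short side of the lid (71 mm long): angle above shut, rad; 0 = shut and flush, 0.35 = popped open; it rests only at one of these two, dividing at 0.17
- right_end (a joint): rim section on the right short side of the lid (71 mm long): angle above shut, rad; 0 = shut and flush, 0.35 = popped open; it rests only at one of these two, dividing at 0.17
- near_left_press (a point): place to press on the section on left half of the near long side: on its upper face, midway along it, 19 mm outward from its hinge line and 10 mm in from its outer edge; moves with the section (66 mm above the worktop when shut, 72 mm when popped open)
- near_right_press (a point): place to press on the section on right half of the near long side: on its upper face, midway along it, 19 mm outward from its hinge line and 10 mm in from its outer edge; moves with the section (66 mm above the worktop when shut, 72 mm when popped open)
- far_left_press (a point): place to press on the section on left half of the far long side: on its upper face, midway along it, 19 mm outward from its hinge line and 10 mm in from its outer edge; moves with the section (66 mm above the worktop when shut, 72 mm when popped open)
- far_right_press (a point): place to press on the section on right half of the far long side: on its upper face, midway along it, 19 mm outward from its hinge line and 10 mm in from its outer edge; moves with the section (66 mm above the worktop when shut, 72 mm when popped open)
- left_end_press (a point): place to press on the section on the left short side: on its upper face, midway along it, 19 mm outward from its hinge line and 10 mm in from its outer edge; moves with the section (66 mm above the worktop when shut, 72 mm when popped open)
- right_end_press (a point): place to press on the section on the right short side: on its upper face, midway along it, 19 mm outward from its hinge line and 10 mm in from its outer edge; moves with the section (66 mm above the worktop when shut, 72 mm when popped open)
- garlic: garlic bulb, 56 mm across and high, loose bystander; origin at the centre of its underside
- lemon: lemon, 71x53x51 mm, loose bystander; origin at the centre of its underside
- salt: salt shaker, 44 mm across, 90 mm high, upright, loose bystander; origin at the centre of its underside
- small_bowl: small pale pinch bowl, 85 mm across, 40 mm high, loose bystander; origin at the centre of its underside
- flat_tin: low round fish tin, 86 mm across, 40 mm high, loose bystander; origin at the centre of its underside
Things that resemble listed ones, but are neither listed nor needed, are in the scene too. There is more than one size of the food_box; the one meant has the size given above.

How it is judged:
By the outcome, as a careful person would: the job done as asked, in the order asked, and still so for the second after the job is handed in, with the robot touching nothing.
It also fails if it takes over 48 s, if anything falls off the work surface, if the arm or the gripper's body presses on something with over 40 N, if the wrist force passes 120 N, or if a joint passes its speed limit or range.

## Working session

There is one attempt and no reset: what is moved stays moved. The work goes in short steps, Python scripts to look and compute and a tool call to move; the robot and the scene stay as the last step left them, time stands still between calls to the robot, and variables do not carry over. Pictures are saved under pics/ and viewed, and the job is handed in when it is done.

Besides the shell and the picture viewer there is one more tool, called by a JSON object that holds its "fn" and its "kwargs". servo_tool: Moves the arm, as the interface text tells. Its arguments: {"type":"object","properties":{"plan":{"type":"array","items":{"type":"array","items":{"type":"number"}}},"squeeze":{"type":"number"}},"required":["plan"]}

```bash
mkdir -p pics; ls; python3 - <<'E'
from workcell import bot
import cv2
for n in("top","side"):
    cv2.imwrite(f"pics/{n}0.png",bot.grab_frame(n)); print(n,bot.calibration(n))
s=bot.observe();print(s)
E
```

```text
pics
top {'fx': 481.81741255171784, 'fy': 481.81741255171784, 'cx': 316.67799278738187, 'cy': 243.7584850020886, 'T': array([[-2.43976822e-02, -9.92985027e-01,  1.15695676e-01,
         4.48922946e-01],
       [-9.99702095e-01,  2.41540745e-02, -3.50730266e-03,
        -1.43445634e-01],
       [ 6.88177052e-04, -1.15746780e-01, -9.93278516e-01,
         1.00679615e+00],
       [ 0.00000000e+00,  0.00000000e+00,  0.00000000e+00,
         1.00000000e+00]])}
side {'fx': 513.8216322325092, 'fy': 513.8216322325092, 'cx': 322.5976685349655, 'cy': 244.22775528446485, 'T': array([[ 0.98514324, -0.06831035,  0.15756425,  0.42616814],
       [-0.17164715, -0.42094449,  0.89069803, -0.89254041],
       [ 0.00548191, -0.9045106 , -0.4264159 ,  0.4498441 ],
       [ 0.        ,  0.        ,  0.        ,  1.        ]])}
{'clock': 0.1, 'qpos': array([ 1.04980185,  0.52192199, -0.0363307 ,  1.59992661,  0.02116885,
        1.0211115 , -0.11278256]), 'qd': array([ 0.0019054 , -0.00167292, -0.00055868, -0.0039335 , -0.0001124 ,
        0.00082903, -0.00021966]), 'joint_efforts': array([ 5.15463034e-03, -9.28489137e+01,  1.98472112e+00, -3.70528579e+01,
        1.80848100e-02,  5.36019783e-03,  2.62428296e-05]), 'position': array([ 0.2721525 , -0.56230947,  0.23081218]), 'tool_rot': array([-3.14060946e+00,  4.05523517e-05,  4.50787077e-01]), 'force': array([ 0.47312744, -0.36008242,  0.88913217]), 'moment': array([ 0.035392  ,  0.01692976, -0.00159481]), 'grip_width': 0.08576168224566216}
```

View pics/top0.png

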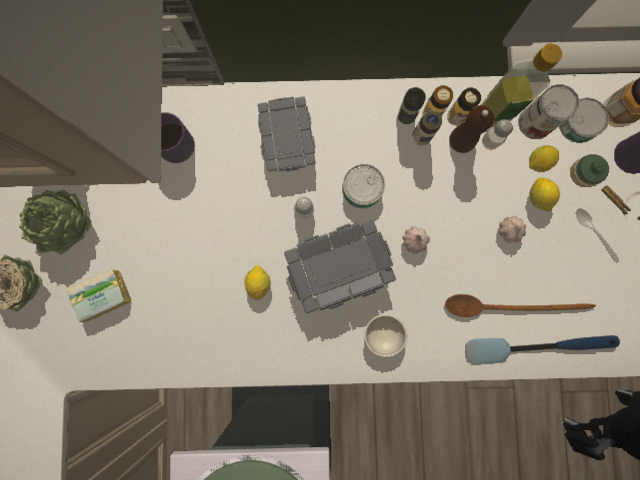

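View pics/side0.png

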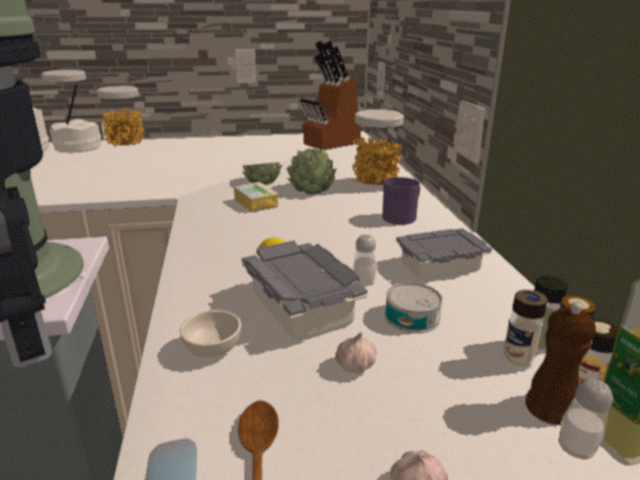

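```bash
cat > h.py <<'E'
import numpy as np,cv2
from workcell import bot
def ray(n,u,v,z):
    c=bot.calibration(n);T=c["T"];d=T[:3,:3]@np.array([(u-c["cx"])/c["fx"],(v-c["cy"])/c["fy"],1]);o=T[:3,3]
    return o+d*(z-o[2])/d[2]
def proj(n,p):
    c=bot.calibration(n);T=c["T"];q=T[:3,:3].T@(np.array(p)-T[:3,3]);return c["fx"]*q[0]/q[2]+c["cx"],c["fy"]*q[1]/q[2]+c["cy"]
E
python3 - <<'E'
from h import *
im=cv2.imread("pics/top0.png")
h=cv2.cvtColor(im,cv2.COLOR_BGR2HSV)
m=cv2.inRange(h,(0,0,50),(180,70,140))
m[:90]=0;m[380:]=0;m[:,:230]=0;m[:,400:]=0
m=cv2.morphologyEx(m,cv2.MORPH_OPEN,np.ones((3,3)))
cs,_=cv2.findContours(m,0,2)
for c in cs:
    if cv2.contourArea(c)<1500: continue
    r=cv2.minAreaRect(c);b=cv2.boxPoints(r)
    w=np.array([ray("top",*p,.068)[:2] for p in b])
    print(r,w.round(3).tolist(),np.linalg.norm(w-np.roll(w,-1,0),axis=1).round(3),w.mean(0))
a=cv2.resize(im[205:325,270:410],None,fx=5,fy=5,interpolation=2)
cv2.imwrite("pics/t1.png",a)
s=cv2.imread("pics/side0.png");cv2.imwrite("pics/s1.png",cv2.resize(s[230:350,230:380],None,fx=5,fy=5,interpolation=2))
E
```

```text
((338.578857421875, 267.28021240234375), (137.81173706054688, 107.74690246582031), 79.99201965332031) [[0.63, -0.063], [0.663, -0.275], [0.395, -0.31], [0.365, -0.105]] [0.214 0.27  0.207 0.268] [ 0.51326138 -0.18826631]
((287.6299743652344, 146.41000366210938), (97.72216033935547, 53.174434661865234), 81.8698959350586) [[0.852, -0.027], [0.865, -0.135], [0.664, -0.158], [0.651, -0.053]] [0.108 0.203 0.106 0.202] [ 0.75772392 -0.09313448]
```

```bash
sleep 1
```

```text
(no output)
```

View pics/t1.png

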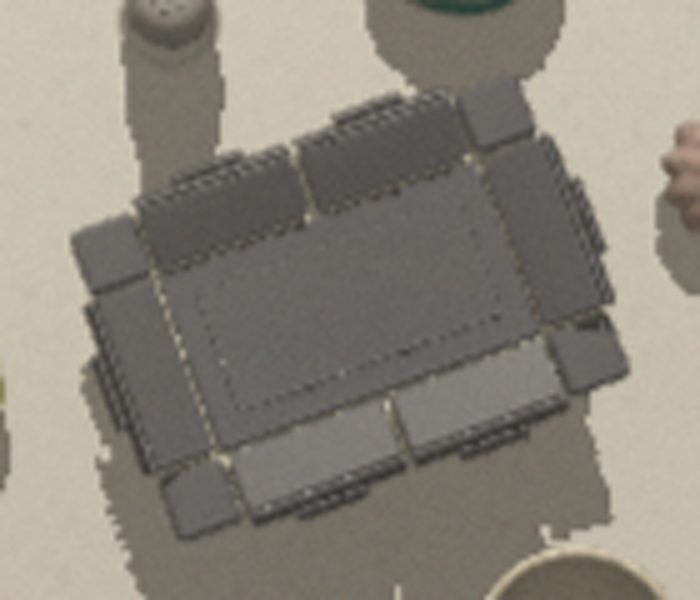

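View pics/s1.png

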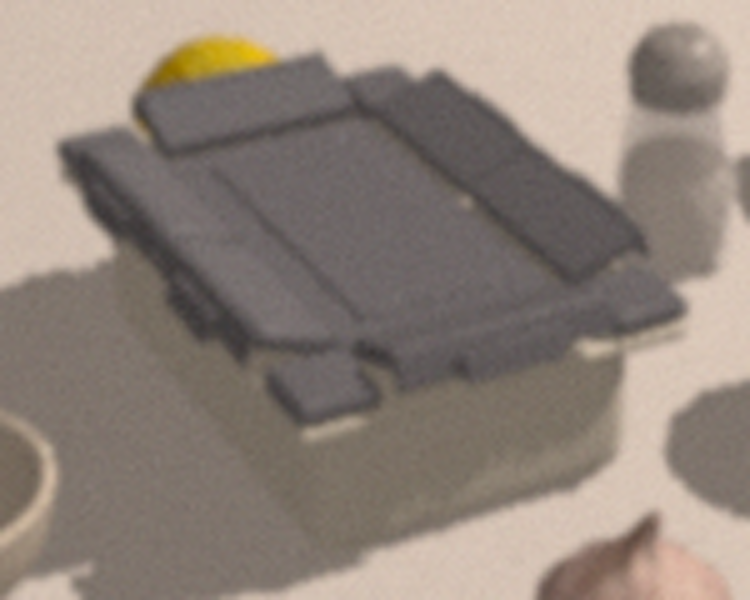

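```bash
cat >> h.py <<'E'
def z2(p): return p[0]/5+270-.4,p[1]/5+205-.4
E
python3 - <<'E'
from h import *
# outer corners (FL,NL,NR,FR) and corner-tile centres
O=[(72,236),(187,540),(630,367),(516,76)];C=[(110,253),(202,498),(591,353),(496,112)]
for P in(O,C):
    w=np.array([ray("top",*z2(p),.066)[:2] for p in P])
    print(w.round(4).tolist(),np.linalg.norm(w-np.roll(w,-1,0),axis=1).round(4),w.mean(0).round(4))
    ex=(w[0]+w[3]-w[1]-w[2]);ey=w[0]+w[1]-w[2]-w[3]
    print(np.arctan2(ex[1],ex[0]),np.arctan2(-ey[0],ey[1]))
im=cv2.imread("pics/t1.png")
for n,(x,y) in dict(FLc=(110,253),NLc=(202,498),NRc=(591,353),FRc=(496,112),panel=(350,300),fl=(220,210),fr=(380,155),nl=(320,455),nr=(480,395),le=(150,380),re=(545,230)).items():
    print(n,im[y-10:y+10,x-10:x+10].reshape(-1,3).mean(0).round(1))
E
```

```text
[[0.5442, -0.0823], [0.425, -0.1248], [0.4876, -0.299], [0.6035, -0.2589]] [0.1265 0.1851 0.1227 0.1863] [ 0.5151 -0.1912]
0.3378287597521184 0.33441443559136447
[[0.5371, -0.0971], [0.441, -0.131], [0.4934, -0.284], [0.5893, -0.2504]] [0.102  0.1618 0.1016 0.162 ] [ 0.5152 -0.1906]
0.33766224188375027 0.32897285901863715
FLc [100.4 104.1 106.9]
NLc [ 99.2 103.1 104.9]
NRc [ 98.5 102.2 104.3]
FRc [ 98.2 102.5 105.1]
panel [ 97.7 101.2 103.5]
fl [82.2 85.5 87.9]
fr [80.9 84.6 86.4]
nl [119.  123.4 126.9]
nr [123.1 128.  131.5]
le [ 95.1  99.  101.9]
re [88.7 91.8 94.6]
```

```bash
cat >> h.py <<'E'
C=np.array([.5152,-.1908]);YAW=.334
def press():
    ax=np.array([np.cos(YAW),np.sin(YAW)]);ay=np.array([-ax[1],ax[0]])
    L=dict(nl=(-.055,.034),nr=(-.055,-.034),fr=(.055,-.034),fl=(.055,.034),le=(0,.085),re=(0,-.085))
    return {k:C+a*ax+b*ay for k,(a,b) in L.items()}
def go():
    s=bot.observe();print("t",s["clock"],s["position"].round(4),"yaw",s["tool_rot"].round(3),"F",s["force"].round(1),"w",round(s["grip_width"],3))
    for k,p in press().items(): print(k,p.round(4),"shift mm",((p-s["position"][:2])*1e3).round(1))
    print("dyaw",YAW-s["tool_rot"][2])
E
python3 - <<'E'
from h import *
go()
print("salt",ray("top",304,205,.09),"tin",ray("top",363,185,.04),"bowl",ray("top",385,336,.04),"garlic",ray("top",416,239,.04),"lemon",ray("top",257,282,.03))
im=cv2.imread("pics/top0.png")[205:325,270:410]; im=cv2.resize(im,None,fx=5,fy=5)
for k,p in press().items():
    for z,c in((.066,(0,255,0)),(.072,(0,0,255))):
        u,v=proj("top",[*p,z]);cv2.circle(im,(int((u-270+.4)*5),int((v-205+.4)*5)),4,c,-1)
cv2.imwrite("pics/t2.png",im)
E
```

```text
t 0.1 [ 0.2722 -0.5623  0.2308] yaw [-3.141  0.     0.451] F [ 0.5 -0.4  0.9] w 0.086
nl [ 0.4521 -0.1767] shift mm [179.9 385.6]
nr [ 0.4744 -0.241 ] shift mm [202.2 321.4]
fr [ 0.5783 -0.2049] shift mm [306.2 357.4]
fl [ 0.556  -0.1406] shift mm [283.9 421.7]
le [ 0.4873 -0.1105] shift mm [215.2 451.8]
re [ 0.5431 -0.2711] shift mm [270.9 291.2]
dyaw -0.11678707718891751
salt [ 0.63174036 -0.12401495  0.09      ] tin [ 0.68042389 -0.24472155  0.04      ] bowl [ 0.37477985 -0.277363    0.04      ] garlic [ 0.566336   -0.34794071  0.04      ] lemon [ 0.48780287 -0.02435258  0.03      ]
```

```bash
sleep 1
```

```text
(no output)
```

View pics/t2.png

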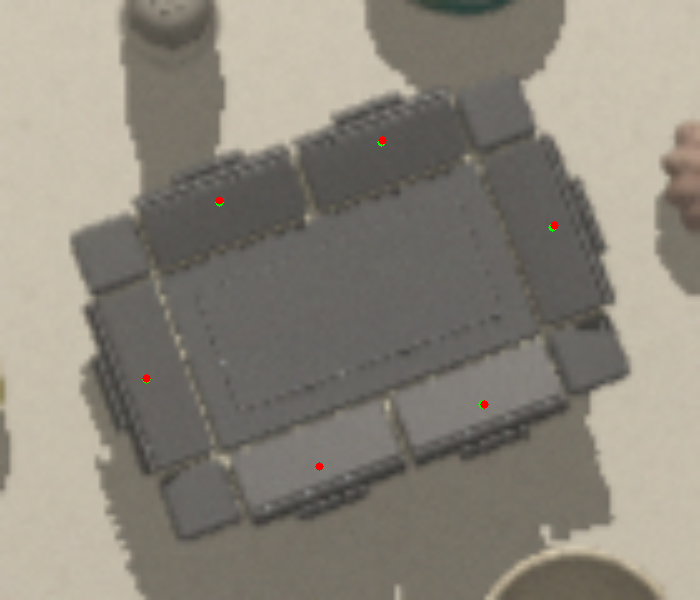

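The food box meant is the grey-lidded one at top-view pixel (340,266), which measures about 190 x 130 mm. The one at (287,135) is too small. All six sections differ in shade from the flat corners, so all of them appear raised. The press points marked in the crop sit on the sections. I'll move over near_right first.

{"fn": "servo_tool", "kwargs": {"plan": [[20,32,0,-0.012,1],[40,64,0,-0.024,1],[61,96,0,-0.036,1],[81,128,0,-0.048,1],[101,160,-10,-0.06,1],[121,192,-30,-0.072,1],[141,224,-50,-0.084,1],[162,257,-70,-0.1,1],[182,289,-90,-0.11,1],[202,321,-110,-0.117,1]], "squeeze": 40}}

```text
clock: 0.93
position: [0.4718, -0.2447, 0.1234]
tool_rot: [-3.142, -0.0, 0.333]
force: [1.0, -0.5, -0.1]
grip_width: 0.0001
```

{"fn": "servo_tool", "kwargs": {"plan": [[0,0,0,0,1],[0,0,0,0,1],[0,0,0,0,1],[0,0,-5,0,1],[0,0,-10,0,1],[0,0,-15,0,1],[0,0,-20,0,1],[0,0,-25,0,1],[0,0,-25,0,1],[0,0,-25,0,1]]}}

```text
clock: 1.77
position: [0.4711, -0.2464, 0.099]
tool_rot: [-3.141, 0.0, 0.334]
force: [0.4, 1.3, 0.3]
grip_width: 0.0004
```

```bash
python3 - <<'E'
from h import *
go()
t=bot.grab_frame("top");s=bot.grab_frame("side")
cv2.imwrite("pics/t3.png",cv2.resize(t[205:325,270:410],None,fx=5,fy=5));cv2.imwrite("pics/s3.png",cv2.resize(s[200:350,200:380],None,fx=4,fy=4))
p=bot.observe()["position"];print(proj("top",p),proj("side",p))
E
```

```text
t 1.7667 [ 0.4711 -0.2464  0.099 ] yaw [-3.141  0.     0.334] F [0.4 1.3 0.3] w 0.0
nl [ 0.4521 -0.1767] shift mm [-19.   69.7]
nr [ 0.4744 -0.241 ] shift mm [3.3 5.5]
fr [ 0.5783 -0.2049] shift mm [107.2  41.5]
fl [ 0.556  -0.1406] shift mm [ 85.  105.8]
le [ 0.4873 -0.1105] shift mm [ 16.3 135.9]
re [ 0.5431 -0.2711] shift mm [ 72.  -24.7]
dyaw 0.00036626781273313425
(np.float64(370.9082071616518), np.float64(286.52954161784567)) (np.float64(274.6484270751796), np.float64(273.650044633694))
```

```bash
sleep 1
```

```text
(no output)
```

View pics/t3.png

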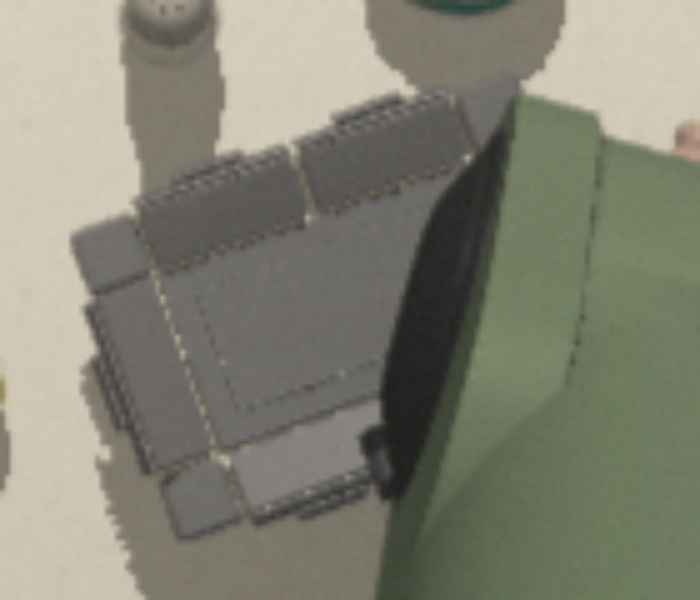

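View pics/s3.png

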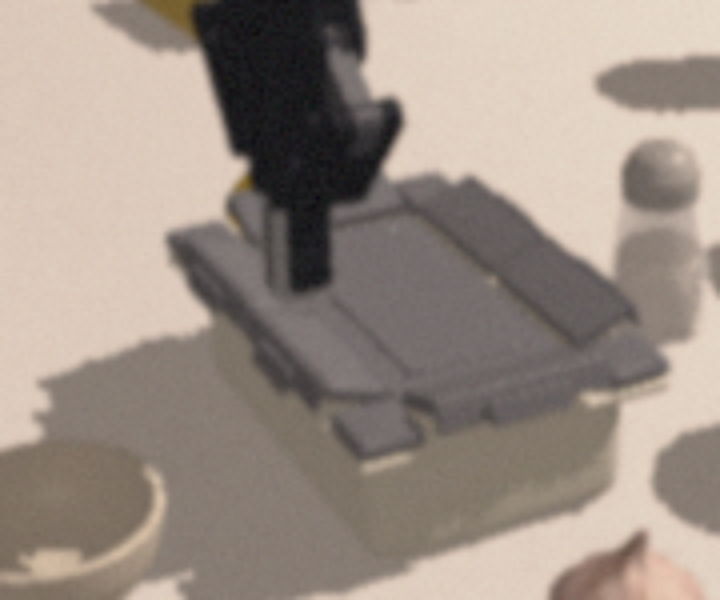

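{"fn": "servo_tool", "kwargs": {"plan": [[3,5,-4,0,1],[3,5,-8,0,1],[3,5,-12,0,1],[3,5,-16,0,1],[3,5,-20,0,1],[3,5,-23,0,1],[3,5,-26,0,1],[3,5,-28,0,1],[3,5,-30,0,1],[3,5,-30,0,1]]}}

```text
clock: 2.7
position: [0.4742, -0.2413, 0.0689]
tool_rot: [-3.141, 0.0, 0.334]
force: [0.1, 0.3, -0.5]
grip_width: -0.0001
```

{"fn": "servo_tool", "kwargs": {"plan": [[0,0,-1,0,1],[0,0,-2,0,1],[0,0,-3,0,1],[0,0,-4,0,1],[0,0,-4,0,1],[0,0,-4,0,1],[0,0,-4,0,1],[0,0,-4,0,1],[0,0,-4,0,1],[0,0,-4,0,1]]}}

```text
clock: 3.53
position: [0.4744, -0.2415, 0.0659]
tool_rot: [3.141, -0.0, 0.334]
force: [-3.9, 1.8, 14.1]
grip_width: 0.0003
```

{"fn": "servo_tool", "kwargs": {"plan": [[0,0,14,0,1],[0,0,28,0,1],[-4,12,30,0,1],[-9,26,30,0,1],[-14,40,30,0,1],[-19,54,30,0,1],[-22,64,30,0,1],[-22,64,30,0,1],[-22,64,26,0,1],[-22,64,22,0,1]]}}

```text
clock: 4.37
position: [0.4526, -0.1778, 0.087]
tool_rot: [3.141, -0.0, 0.334]
force: [0.4, 0.1, 0.2]
grip_width: 0.0
```

{"fn": "servo_tool", "kwargs": {"plan": [[0,0,-3,0,1],[0,0,-6,0,1],[0,0,-9,0,1],[0,0,-12,0,1],[0,0,-15,0,1],[0,0,-18,0,1],[0,0,-20,0,1],[0,0,-22,0,1],[0,0,-22,0,1],[0,0,-22,0,1]]}}

```text
clock: 5.2
position: [0.4523, -0.1775, 0.0658]
tool_rot: [3.141, -0.0, 0.334]
force: [-5.5, 1.4, 17.7]
grip_width: 0.0004
```

{"fn": "servo_tool", "kwargs": {"plan": [[0,0,14,0,1],[0,0,28,0,1],[6,12,30,0,1],[14,26,30,0,1],[22,42,30,0,1],[30,57,30,0,1],[35,66,30,0,1],[35,66,30,0,1],[35,66,26,0,1],[35,66,22,0,1]]}}

```text
clock: 6.03
position: [0.4869, -0.1122, 0.087]
tool_rot: [3.141, 0.0, 0.333]
force: [-0.3, -0.0, -0.2]
grip_width: -0.0002
```

{"fn": "servo_tool", "kwargs": {"plan": [[0,1,-3,0,1],[0,1,-6,0,1],[0,1,-9,0,1],[0,1,-12,0,1],[0,1,-15,0,1],[0,1,-18,0,1],[0,1,-20,0,1],[0,1,-22,0,1],[0,1,-22,0,1],[0,1,-22,0,1]]}}

```text
clock: 6.87
position: [0.4873, -0.1105, 0.0659]
tool_rot: [3.141, -0.0, 0.334]
force: [-6.0, 1.0, 18.9]
grip_width: -0.0002
```

```bash
python3 - <<'E'
from h import *
go()
t=bot.grab_frame("top");s=bot.grab_frame("side")
a=cv2.resize(t[205:325,270:410],None,fx=3,fy=3);b=cv2.resize(s[200:350,200:380],None,fx=2.4,fy=2.4);print(a.shape,b.shape)
cv2.imwrite("pics/c4.png",np.vstack([a[:,:420],b[:,:420]])[:600] if 0 else np.hstack([a,b[:360,:370]]))
E
```

```text
t 6.8667 [ 0.4873 -0.1105  0.0659] yaw [ 3.141 -0.     0.334] F [-6.   1.  18.9] w -0.0
nl [ 0.4521 -0.1767] shift mm [-35.2 -66.3]
nr [ 0.4744 -0.241 ] shift mm [ -12.9 -130.5]
fr [ 0.5783 -0.2049] shift mm [ 91.  -94.4]
fl [ 0.556  -0.1406] shift mm [ 68.7 -30.2]
le [ 0.4873 -0.1105] shift mm [ 0.1 -0. ]
re [ 0.5431 -0.2711] shift mm [  55.8 -160.6]
dyaw 0.00040183540562982456
(360, 420, 3) (360, 432, 3)
```

```bash
sleep 1
```

```text
(no output)
```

View pics/c4.png

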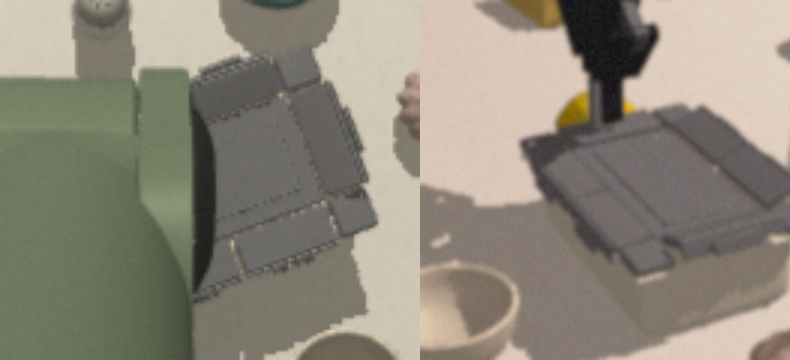

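The near sections now have the same shade as the flat panel, so they are shut. The fingertips are on the left end at z = 65.9 mm, and the box has not moved. Next are far_left and far_right.

{"fn": "servo_tool", "kwargs": {"plan": [[0,0,14,0,1],[0,0,28,0,1],[12,-5,30,0,1],[27,-12,30,0,1],[43,-19,30,0,1],[58,-26,30,0,1],[69,-30,30,0,1],[69,-30,30,0,1],[69,-30,26,0,1],[69,-30,22,0,1]]}}

```text
clock: 7.8
position: [0.5556, -0.1402, 0.0869]
tool_rot: [-3.141, 0.0, 0.334]
force: [-0.6, 0.4, -0.4]
grip_width: 0.0
```

{"fn": "servo_tool", "kwargs": {"plan": [[0,0,-3,0,1],[0,0,-6,0,1],[0,0,-9,0,1],[0,0,-12,0,1],[0,0,-15,0,1],[0,0,-18,0,1],[0,0,-20,0,1],[0,0,-22,0,1],[0,0,-22,0,1],[0,0,-22,0,1]]}}

```text
clock: 8.63
position: [0.5561, -0.1404, 0.0659]
tool_rot: [3.142, 0.0, 0.334]
force: [-5.8, 1.6, 17.2]
grip_width: -0.0
```

{"fn": "servo_tool", "kwargs": {"plan": [[0,0,14,0,1],[0,0,28,0,1],[4,-12,30,0,1],[9,-26,30,0,1],[14,-40,30,0,1],[19,-54,30,0,1],[22,-64,30,0,1],[22,-64,30,0,1],[22,-64,26,0,1],[22,-64,22,0,1]]}}

```text
clock: 9.47
position: [0.5781, -0.2039, 0.0866]
tool_rot: [-3.141, 0.0, 0.334]
force: [-0.4, 0.0, -1.0]
grip_width: 0.0001
```

{"fn": "servo_tool", "kwargs": {"plan": [[0,0,-3,0,1],[0,0,-6,0,1],[0,0,-9,0,1],[0,0,-12,0,1],[0,0,-15,0,1],[0,0,-18,0,1],[0,0,-20,0,1],[0,0,-22,0,1],[0,0,-22,0,1],[0,0,-22,0,1]]}}

```text
clock: 10.3
position: [0.5782, -0.2044, 0.066]
tool_rot: [3.142, 0.0, 0.334]
force: [-5.0, 2.0, 14.8]
grip_width: 0.0003
```

Last is right_end, at a shift of (-35, -66); after that the arm lifts away.

{"fn": "servo_tool", "kwargs": {"plan": [[0,0,14,0,1],[0,0,28,0,1],[-6,-12,30,0,1],[-14,-26,30,0,1],[-22,-42,30,0,1],[-30,-57,30,0,1],[-35,-66,30,0,1],[-35,-66,30,0,1],[-35,-66,26,0,1],[-35,-66,22,0,1]]}}

```text
clock: 11.13
position: [0.5438, -0.2695, 0.0869]
tool_rot: [-3.141, -0.001, 0.334]
force: [0.3, -0.4, 0.4]
grip_width: -0.0
```

{"fn": "servo_tool", "kwargs": {"plan": [[0,0,-3,0,1],[0,0,-6,0,1],[0,0,-9,0,1],[0,0,-12,0,1],[0,0,-15,0,1],[0,0,-18,0,1],[0,0,-20,0,1],[0,0,-22,0,1],[0,0,-22,0,1],[0,0,-22,0,1]]}}

```text
clock: 11.97
position: [0.5433, -0.2703, 0.0659]
tool_rot: [-3.142, -0.0, 0.334]
force: [-4.3, 1.4, 15.2]
grip_width: -0.0001
```

{"fn": "servo_tool", "kwargs": {"plan": [[0,0,14,0,1],[0,0,30,0,1],[0,0,60,0,1],[0,0,90,0,1],[0,0,120,0,1],[0,0,140,0,1],[-15,-25,150,0,1],[-40,-55,155,0,1],[-65,-85,155,0,1],[-90,-115,155,0,1]]}}

```text
clock: 12.8
position: [0.4522, -0.3863, 0.2207]
tool_rot: [3.141, -0.0, 0.335]
force: [-0.0, -1.4, -0.1]
grip_width: 0.0
```

{"fn": "servo_tool", "kwargs": {"plan": [[-15,-28,0,0,1],[-30,-56,0,0,1],[-45,-84,0,0,1],[-60,-112,0,0,1],[-75,-140,0,0,1],[-90,-165,0,0,1],[-105,-185,0,0,1],[-115,-200,0,0,1],[-120,-205,0,0,1],[-120,-205,0,0,1]]}}

```text
clock: 13.63
position: [0.3317, -0.5913, 0.2198]
tool_rot: [-3.141, 0.001, 0.332]
force: [-0.1, 0.5, 0.4]
grip_width: 0.0001
```

```bash
python3 - <<'E'
from h import *
go()
t=bot.grab_frame("top");s=bot.grab_frame("side")
im=cv2.resize(t[205:325,270:410],None,fx=5,fy=5)
cv2.imwrite("pics/t5.png",im);cv2.imwrite("pics/s5.png",cv2.resize(s[230:350,230:380],None,fx=5,fy=5,interpolation=2))
for n,(x,y) in dict(FLc=(110,253),NLc=(202,498),NRc=(591,353),FRc=(496,112),panel=(350,300),fl=(220,210),fr=(380,155),nl=(320,455),nr=(480,395),le=(150,380),re=(545,230)).items():
    print(n,im[y-10:y+10,x-10:x+10].reshape(-1,3).mean(0).round(1))
cv2.imwrite("pics/t5f.png",t)
E
```

```text
t 13.6333 [ 0.3317 -0.5913  0.2198] yaw [-3.141e+00  1.000e-03  3.320e-01] F [-0.1  0.5  0.4] w 0.0
nl [ 0.4521 -0.1767] shift mm [120.4 414.6]
nr [ 0.4744 -0.241 ] shift mm [142.7 350.3]
fr [ 0.5783 -0.2049] shift mm [246.6 386.4]
fl [ 0.556  -0.1406] shift mm [224.3 450.7]
le [ 0.4873 -0.1105] shift mm [155.6 480.8]
re [ 0.5431 -0.2711] shift mm [211.3 320.2]
dyaw 0.0024913119499127556
FLc [100.2 104.3 107.1]
NLc [ 99.  102.7 104.8]
NRc [ 98.3 101.7 103.9]
FRc [ 99.  102.6 105.1]
panel [ 98.9 101.7 104. ]
fl [ 99.2 102.8 104.9]
fr [ 97.6 101.1 103.8]
nl [ 98.3 101.2 103.8]
nr [ 98.1 100.9 103.5]
le [ 99.  103.1 105.2]
re [ 97.9 101.9 104.3]
```

```bash
sleep 1
```

```text
(no output)
```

View pics/t5.png

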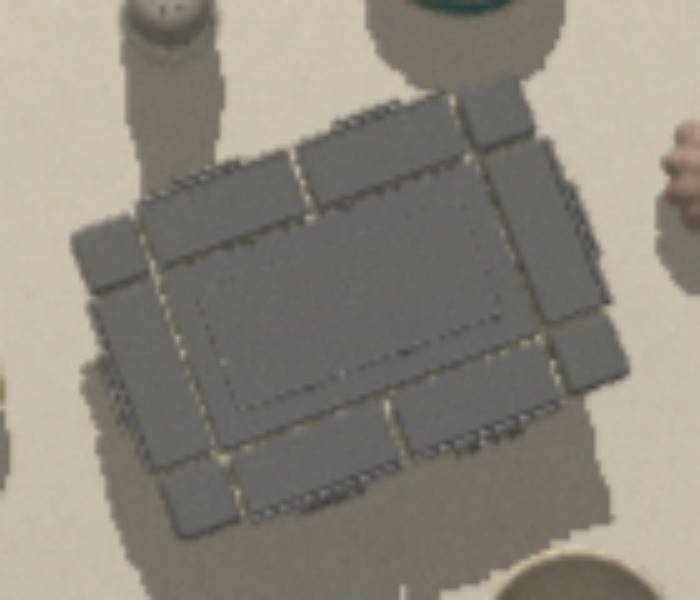

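View pics/s5.png

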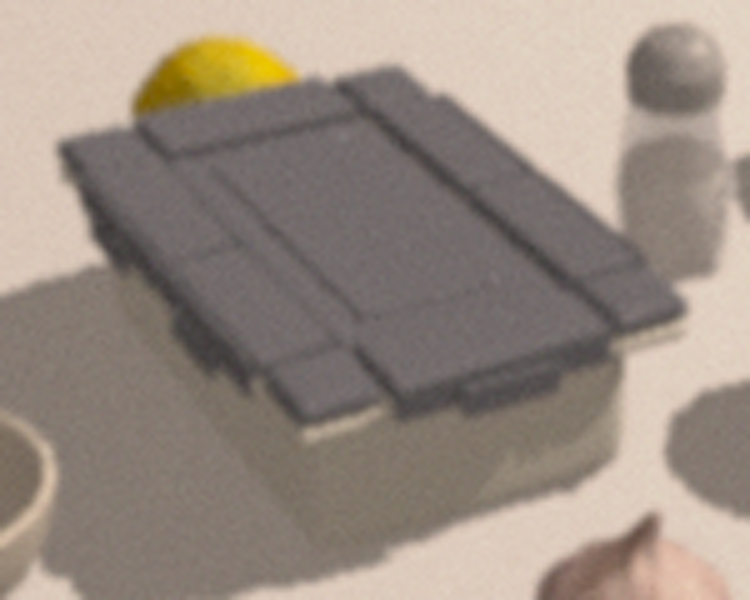

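View pics/t5f.png

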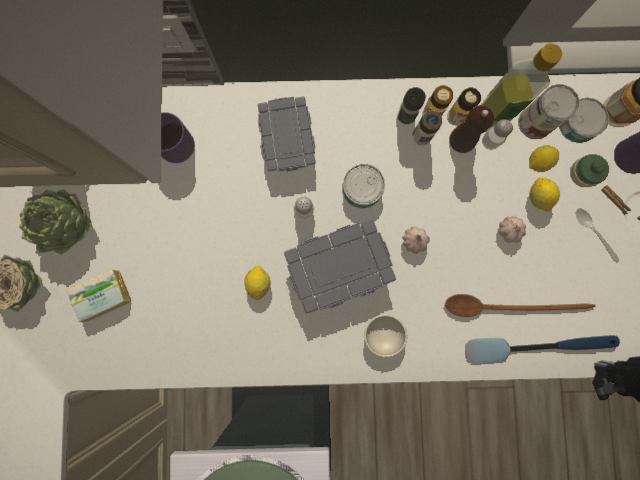

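The last pictures show all six sections flush and the same shade as the corners and panel. The box and the things around it are where they were, and the arm is clear.

```bash
python3 -c "
from workcell import bot
print(bot.job_done())"
```

```text
the job is handed in; nothing more can be done
None
```

The whole rim of the food box now lies flush, and the job is handed in at about 13.7 s. I took all six sections to be raised from their shading and pressed each one once with the shut fingertips.

- **Presses:** every press ended with the fingertips at z of about 66 mm, the height of a shut section. The wrist force read at the end of each was 14–19 N upward.
- **Sections shut:** in the last top view all six sections match the corners and the panel in shade. Before, the near, far and right-end sections differed clearly and the left end only slightly. The side view also shows the rim level.
- **Scene and arm:** by eye, the box and the objects around it are where they were in the first picture. The arm ended clear at z = 0.22 m, with about 0 N on the tool.

No check failed or disagreed.

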